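# Second shaker on ice

### The job

One of the two ice buckets on the bar cart already has a shaker in it; leave that bucket, its open lid, its timer key and its shaker as they are. Set the loose shaker down (do not drop it) upright in the bucket that is still empty, shut that bucket's lid fully, then wind the timer key on that lid clockwise until it stops (it takes several partial turns). Do not knock the other things on the cart about.

Things in the scene. Friction and masses are not known exactly. Their poses are not given: they have to be found in the camera images.
- shaker: small polished steel cocktail shaker that stands loose on the marble at the start: 126 mm tall, body 66 mm across up to 78 mm, sloping shoulder, closed round cap 38 mm across from 98 to 126 mm (grip it by the cap from above), 260 g. Origin: centre of its underside, z up.
- other_shaker: the same kind of shaker, already standing in one of the two ice buckets (it may be either bucket). Origin: centre of its underside.
- bucket_a: one of two identical round aluminium ice buckets fixed on the cart: 144 mm across and 142 mm tall outside, 4 mm wall, inside 126 mm across at the floor and 136 mm at the rim, inner floor 6 mm up. Origin: centre of its underside; its +y axis points to the lid's hinge side. Either bucket can be the empty one.
- lid_a (a joint): hinge of bucket_a's lid in rad: 0 shut, up to 2.3 open (beyond upright, leaning outwards). Stiff: it stays wherever it is left.
- lid_a_hinge (a point): on the hinge axis of lid_a, at the middle: 78 mm from the bucket's axis on its +y side, 144 mm up. Axes move with the lid: x along the hinge axis, -y from the hinge to the free edge, z out of the lid's outer face (up when shut). The lid is a disc 148 mm across and 8 mm thick; its free edge is 152 mm from the hinge.
- lid_a_tab (a point): middle of the flat tab on the free edge of lid_a, on its outer face, 165 mm from the hinge; the tab is 36 mm wide and its end is 183 mm from the hinge. Axes as the hinge point.
- key_a (a joint): turn of the winding key of the spring timer on lid_a, in rad, growing clockwise as seen from above the shut lid: 0 run down, 3.6 fully wound at its stop. It is sprung, but a clutch holds it where it is left.
- key_a_grip (a point): middle of the butterfly winding key in the centre of lid_a's outer face, 26 mm above that face: a brass wing 60 mm long (its x axis), 10 mm thick (y), from 14 to 42 mm above the face, on an 18 mm stem; z is the key's axis, up when the lid is shut (grip point then 178 mm above the marble).
- bucket_b: one of two identical round aluminium ice buckets fixed on the cart: 144 mm across and 142 mm tall outside, 4 mm wall, inside 126 mm across at the floor and 136 mm at the rim, inner floor 6 mm up. Origin: centre of its underside; its +y axis points to the lid's hinge side. Either bucket can be the empty one.
- lid_b (a joint): hinge of bucket_b's lid in rad: 0 shut, up to 2.3 open (beyond upright, leaning outwards). Stiff: it stays wherever it is left.
- lid_b_hinge (a point): on the hinge axis of lid_b, at the middle: 78 mm from the bucket's axis on its +y side, 144 mm up. Axes move with the lid: x along the hinge axis, -y from the hinge to the free edge, z out of the lid's outer face (up when shut). The lid is a disc 148 mm across and 8 mm thick; its free edge is 152 mm from the hinge.
- lid_b_tab (a point): middle of the flat tab on the free edge of lid_b, on its outer face, 165 mm from the hinge; the tab is 36 mm wide and its end is 183 mm from the hinge. Axes as the hinge point.
- key_b (a joint): turn of the winding key of the spring timer on lid_b, in rad, growing clockwise as seen from above the shut lid: 0 run down, 3.6 fully wound at its stop. It is sprung, but a clutch holds it where it is left.
- key_b_grip (a point): middle of the butterfly winding key in the centre of lid_b's outer face, 26 mm above that face: a brass wing 60 mm long (its x axis), 10 mm thick (y), from 14 to 42 mm above the face, on an 18 mm stem; z is the key's axis, up when the lid is shut (grip point then 178 mm above the marble).
- green_bottle: bystander: empty green glass bottle with a stopper, 72 mm across, 262 mm tall. Origin: its underside (centre, or near the middle of a lying thing).
- corkscrew: bystander: lever corkscrew of chrome steel standing upright, 186 mm tall, about 100 mm across its levers. Origin: its underside (centre, or near the middle of a lying thing).
- opener: bystander: flat steel bottle opener lying down, 150 x 36 x 6 mm. Origin: its underside (centre, or near the middle of a lying thing).
- coasters: bystander: stack of round white ceramic coasters, 98 mm across, 32 mm high. Origin: its underside (centre, or near the middle of a lying thing).
- jigger: bystander: steel double-cone jigger standing, 46 mm across, 92 mm tall. Origin: its underside (centre, or near the middle of a lying thing).
- glass: bystander: empty glass tumbler, 76 mm across, 90 mm tall. Origin: its underside (centre, or near the middle of a lying thing).
- spoon: bystander: steel spoon lying down, 200 mm long. Origin: its underside (centre, or near the middle of a lying thing).
Not all that is in view belongs to the job. What is shaped like the bucket_b but pink is not meant.

How it is judged (in metres and radians):
On the way, in this order (a step that is already met when the one before it is completed fails the run):
1. the loose shaker stands upright on the floor of the empty bucket, let go (((horizontal distance between other_shaker and bucket_b below 0.06 m and horizontal distance between shaker and bucket_a below 0.045 m and height (world z) of shaker below 0.015 m and angle between shaker's own z axis and vertical below 0.1 rad and contact force between the fingers and shaker below 0.1 N) or (horizontal distance between other_shaker and bucket_a below 0.06 m and horizontal distance between shaker and bucket_b below 0.045 m and height (world z) of shaker below 0.015 m and angle between shaker's own z axis and vertical below 0.1 rad and contact force between the fingers and shaker below 0.1 N))), for 0.2 s.
2. that bucket's lid is shut (((horizontal distance between other_shaker and bucket_b below 0.06 m and value of joint lid_a below 0.06 rad) or (horizontal distance between other_shaker and bucket_a below 0.06 m and value of joint lid_b below 0.06 rad))), for 0.2 s.
3. the timer key on that lid is wound to its stop (((horizontal distance between other_shaker and bucket_b below 0.06 m and value of joint key_a above 3.3 rad) or (horizontal distance between other_shaker and bucket_a below 0.06 m and value of joint key_b above 3.3 rad))), for 0.2 s.
At the end, for the whole second after the job is handed in: loose shaker upright (0.1 rad), released, at rest on the empty bucket's floor (axes within 45 mm), that lid shut (below 0.06 rad), its key above 3.3 of 3.6 rad; other bucket: shaker moved under 30 mm and upright, lid above 1.6 rad, key below 1.0 rad (((horizontal distance between other_shaker and bucket_b below 0.06 m and horizontal distance between shaker and bucket_a below 0.045 m and height (world z) of shaker below 0.015 m and angle between shaker's own z axis and vertical below 0.1 rad and contact force between the fingers and shaker below 0.1 N and value of joint lid_a below 0.06 rad and value of joint key_a above 3.3 rad and value of joint lid_b above 1.6 rad and value of joint key_b below 1 rad) or (horizontal distance between other_shaker and bucket_a below 0.06 m and horizontal distance between shaker and bucket_b below 0.045 m and height (world z) of shaker below 0.015 m and angle between shaker's own z axis and vertical below 0.1 rad and contact force between the fingers and shaker below 0.1 N and value of joint lid_b below 0.06 rad and value of joint key_b above 3.3 rad and value of joint lid_a above 1.6 rad and value of joint key_a below 1 rad)) and linear speed of shaker below 0.02 m/s and distance of other_shaker from where it was at the start of the episode below 0.03 m and angle between other_shaker's own z axis and vertical below 0.1 rad); the robot touches nothing.
It fails at once if the shaker is let go more than 40 mm above the marble over a bucket (dropped in) ((horizontal distance between shaker and bucket_a below 0.06 m or horizontal distance between shaker and bucket_b below 0.06 m) and height (world z) of shaker above 0.04 m and contact force between the fingers and shaker below 0.05 N).
It fails at once if the occupied bucket's lid is pushed below 1.6 rad or its key turned beyond 1.0 rad ((horizontal distance between other_shaker and bucket_b below 0.06 m and (value of joint lid_b below 1.6 rad or value of joint key_b above 1 rad)) or (horizontal distance between other_shaker and bucket_a below 0.06 m and (value of joint lid_a below 1.6 rad or value of joint key_a above 1 rad))).
It fails at once if the shaker that was already on ice is moved by more than 40 mm (distance of other_shaker from where it was at the start of the episode above 0.04 m).
It fails at once if a bystander is moved by more than 40 mm or knocked over (distance of any of green_bottle, corkscrew, opener, coasters, jigger, glass, spoon from where it was at the start of the episode above 0.04 m or angle between any of green_bottle, corkscrew, opener, coasters, jigger, glass, spoon's own z axis and vertical above 0.5 rad).
It also fails if it takes over 72 s, if anything falls off the work surface, if the arm or the gripper's body presses on something with over 40 N, if the wrist force passes 120 N, or if a joint passes its speed limit or range.

### The arm

A 6-joint arm with a two-finger parallel gripper is mounted at the origin on the work surface. World frame = base frame: x ahead of the robot, y to its left, z up, the work surface at z = 0. Lengths are in mm, angles in rad, forces in N, time in s.
With the tool pointing down it reaches from about 350 to 775 mm from the base axis. Payload 7.3 kg.
Tool frame: the origin (TCP) lies midway between the tips of the shut fingers; the grasp point (between the pads) lies 19 mm behind it; z points along the fingers, y is the line along which they close (so a half turn about z gives the same grasp; the last joint's range is limited). The gripper opens to 92 mm and grips with 3 to 60 N. Pads are 19 mm wide; open, the fingers measure 130 mm over their backs; the gripper's body (75 mm by 190 mm) begins 47 mm behind the grasp point.
Start: joints at [0.972, 0.342, 1.524, -0, 1.275, -0.146], TCP at [229.67, 472.122, 195.541] pointing down, gripper open.
Joint ranges: [-2.53, 2.53], [-0.77, 2.02], [0.04, 2.7], [-1, 4.14], [0.28, 2.66], [-3.11, 3.11]. Speed limits (rad/s): [2.57, 2.57, 3.14, 3.14, 3.14, 3.14].

### API

Orientations are given as [roll, pitch, yaw] about the fixed x, y, z axes, in that order (R = Rz(yaw) Ry(pitch) Rx(roll)).
In Python, from plant import bot gives the robot as it stands.
- The arm moves only by the tool servo_tool, never from a script. Its argument "deltas" is a list of rows, each a list of 2 entries, a list of its own where there are three numbers: the shift along the tool's x, y, z in m, then the turn, a rotation vector about the tool's x, y, z in degrees. A call has 1 to 20 rows; each row shifts and turns the commanded pose from where the row before left it, along the tool's axes as they then stand; what a row does not reach is not made up. A row lasts 1/8 s, in which the tool goes at most 62.5 mm and 10.7 degrees, less where a joint would pass 70% of its speed; a pose out of reach is approached as far as the arm can. A call with a gripper value outside its range is refused whole. "fingers" is the opening, from 0 (shut) to 1 (fully open), set as the call begins (left out, the last holds). The fingers move at their own pace and stop on an object; the grip force is fixed at half the most. Time passes only in rows, so rows that do not move let the fingers close. It gives the time, the measured TCP pose, the force, the opening and the grip force at its end, in the units of the state.
- bot.get_obs(): the state, without advancing time (a new reading comes with each control period).
- bot.capture(name): name is "scene" or "top" or "wrist"; returns the picture (384x512x3 uint8, red, green, blue); there is no depth.
- bot.camera_model(name): a dict with "mtx" (3x3 intrinsics, pixels), "xyz" and "rotation" of the camera in the world. Camera axes: x right, y down, z forward; pixel columns grow to the right and rows downward; lengths in mm; the calibration is good to about 2 mm. A picture is of the moment at which its call begins: read the wrist's pose just before it. camera_model takes no time and is no camera call; for the wrist camera it gives the pose at the moment of the call.
- bot.close_job(): hands the job in; it is judged then, once.
The state is a dict: "time": time; "joint_positions": joint angles; "dq": joint speeds; "tau": joint torques, N m; "tool_pos": TCP position; "tcp_rot": TCP orientation; "contact_force": force on the tool from outside, world axes, zero at the start; "moment": the same for the moment, N m; "grip_width": finger opening in mm; "finger_force": force on a finger pad.
Only numpy, scipy, OpenCV 4.12 (cv2) and the standard library are available. Lean on these libraries where they do the work, as an engineer would, in place of code of your own. Each camera call takes 0.05 s, during which the arm holds its last target. There are 200 camera calls.

## Working session

There is one attempt and no reset: what is moved stays moved. The work goes in short steps, Python scripts to look and compute and a tool call to move; the robot and the scene stay as the last step left them, time stands still between calls to the robot, and variables do not carry over. Pictures are saved under pics/ and viewed, at most 10 in all, crops included, and the job is handed in when it is done.

Besides the shell and the picture viewer there is one more tool, called as name(argument=value, ...) on one line, values as JSON. servo_tool: Moves the arm, as the interface text tells. Its arguments: {"type":"object","properties":{"deltas":{"type":"array"},"fingers":{"type":"number"}},"required":["deltas"]}

```bash
mkdir -p pics; ls; python3 - <<'E'
from plant import bot
import cv2,numpy as np
o=bot.get_obs();print(o)
ims=[]
for n in ("scene","top"):
    im=bot.capture(n);cv2.imwrite(f"pics/{n}0.png",im[:,:,::-1]);m=bot.camera_model(n);print(n,m)
E
```

```text
pics
{'time': 0.0, 'joint_positions': array([ 9.72005072e-01,  3.42733389e-01,  1.52505321e+00, -2.74824758e-07,
        1.27538715e+00, -1.45997753e-01]), 'dq': array([ 1.45821421e-03,  4.77790016e-04,  1.95185921e-04,  2.33328204e-03,
        5.07466771e-04, -8.37107547e-05]), 'tau': array([ 5.39196208e-04, -4.31237841e+01, -2.44216526e+01,  7.16839987e-02,
        5.60571975e-02, -1.27348708e-04]), 'tool_pos': array([229.38801657, 471.71303351, 194.82683426]), 'tcp_rot': array([-3.14002833e+00, -2.29758141e-04,  2.68879905e+00]), 'contact_force': array([ 0.44240835, -0.5564586 ,  0.01089897]), 'moment': array([ 0.00905453,  0.02273191, -0.0098695 ]), 'finger_force': 0.0, 'grip_width': 91.85603649986884}
scene {'mtx': array([[472.75346362,   0.        , 260.70114759],
       [  0.        , 472.75346362, 193.22034067],
       [  0.        ,   0.        ,   1.        ]]), 'xyz': array([1364.88922463,  526.23649124, 1461.52630696]), 'rotation': array([-2.50562777, -0.01159194,  2.13964781])}
top {'mtx': array([[407.22859755,   0.        , 249.57013678],
       [  0.        , 407.22859755, 197.32975255],
       [  0.        ,   0.        ,   1.        ]]), 'xyz': array([ 333.47694327,   19.27427105, 1277.29287336]), 'rotation': array([-2.98999138, -0.01555328, -1.55179197])}
```

```bash
python3 - <<'E'
import cv2
for n in ("scene","top"):
    im=cv2.imread(f"pics/{n}0.png");cv2.imwrite(f"pics/{n}0b.png",cv2.resize(im,(800,600),interpolation=cv2.INTER_CUBIC))
E
```

```text
(no output)
```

View pics/scene0b.png

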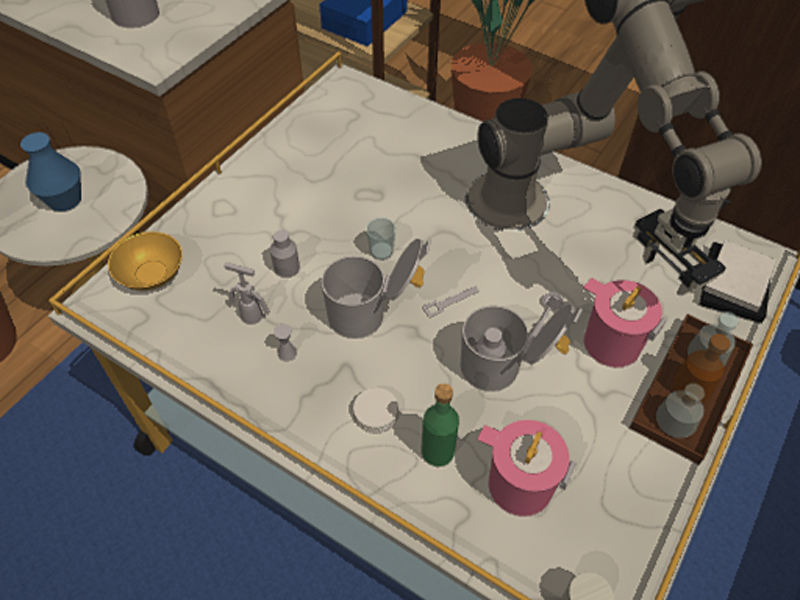

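View pics/top0b.png

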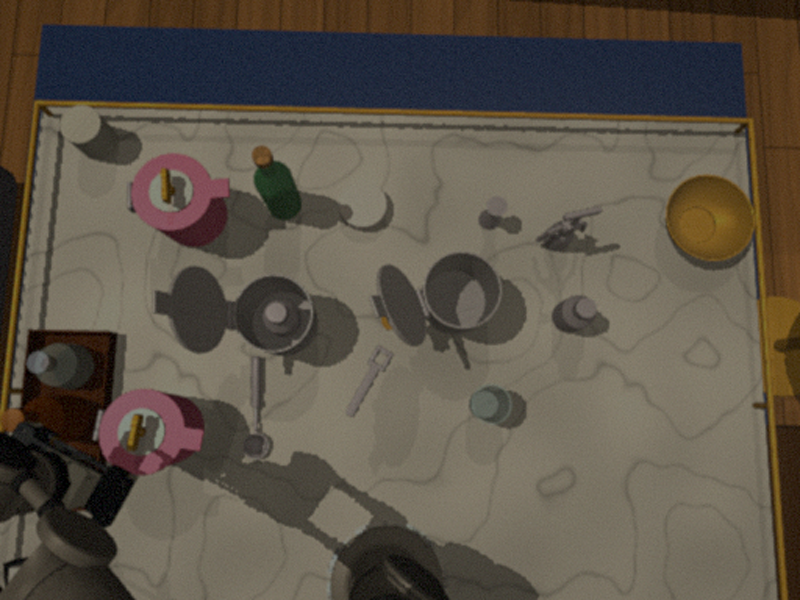

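Scene view (800-wide): the empty bucket is at (355,297) and the occupied one at (493,345). Candidates for the loose shaker are (285,254), the one in the bucket at (493,338), and the jigger at (285,342). I choose (285,254), which is (578,312) in the top view: it has shoulders and a round cap, and stands on the marble. Next: a close crop and rays.

```bash
cat > h.py <<'E'
import numpy as np,cv2
from scipy.spatial.transform import Rotation as Ro
from plant import bot
def cam(n):
    m=bot.camera_model(n);return m["mtx"],np.array(m["xyz"]),Ro.from_euler("xyz",m["rotation"]).as_matrix()
def ray(c,uv):
    K,p,R=c;d=R@np.linalg.solve(K,[uv[0],uv[1],1]);return p,d/np.linalg.norm(d)
def onz(c,uv,z):
    p,d=ray(c,uv);return p+d*(z-p[2])/d[2]
def tri(obs):
    A=np.zeros((3,3));b=np.zeros(3)
    for c,uv in obs:
        p,d=ray(c,uv);M=np.eye(3)-np.outer(d,d);A+=M;b+=M@p
    x=np.linalg.solve(A,b);return x,[np.linalg.norm((np.eye(3)-np.outer(d,d))@(x-p)) for p,d in [ray(c,uv) for c,uv in obs]]
def proj(c,x):
    K,p,R=c;q=K@(R.T@(np.asarray(x)-p));return q[:2]/q[2]
E
python3 - <<'E'
from h import *
t=cam("top");s=cam("scene");k=.64
f=lambda c,u,v,z:print(np.round(onz(c,(u*k,v*k),z)))
f(t,585,309,126);f(s,280,238,126)
f(t,462,290,142);f(s,354,283,142)
f(t,275,314,142);f(s,495,333,142)
f(t,278,316,132)
a=cv2.imread("pics/top0.png")[155:255,225:392]; b=cv2.imread("pics/scene0.png")[135:225,165:315]
cv2.imwrite("pics/crop.png",np.vstack([cv2.resize(a,(500,300),interpolation=2),cv2.resize(b,(500,300),interpolation=2)]))
E
```

```text
[ 516. -354.  126.]
[ 532. -350.  126.]
[ 544. -125.  142.]
[ 557. -115.  142.]
[493. 211. 142.]
[503. 218. 142.]
[490. 207. 132.]
```

View pics/crop.png

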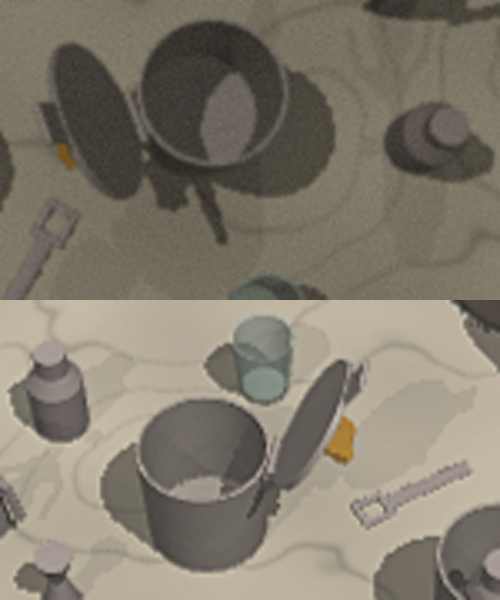

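The crop confirms the choice: shouldered shaker with its cap at top px (375,198) native, and an empty bucket with its rim centred at native (296,186). The lid leans to the left (+y).

```bash
python3 - <<'E'
from h import *
t=cam("top");s=cam("scene")
T=lambda x,y:(225+x/2.994,155+y/3.);S=lambda x,y:(165+x/3.333,135+(y-300)/3.333)
def two(n,a,b,z):
    print(n,np.round(onz(t,T(*a),z)),np.round(onz(s,S(*b),z)),*[np.round(q) for q in tri([(t,T(*a)),(s,S(*b))])])
two("cap",(449,128),(50,352),126)
two("rim",(213,93),(204,445),142)
two("lidfar",(50,104),(362,370),250)
two("key",(66,156),(342,440),200)
# rim fit
im=cv2.imread("pics/top0.png");
print("lid ends top", [np.round(onz(t,T(*p),200)) for p in [(66,43),(128,198)]])
print("hinge", np.round(onz(t,T(146,118),144)),np.round(onz(s,S(270,470),144)))
E
```

```text
cap [ 516. -356.  126.] [ 524. -353.  126.] [ 518. -359.  117.] [0. 0.]
rim [ 543. -127.  142.] [ 548. -123.  142.] [ 544. -127.  135.] [0. 0.]
lidfar [510.  27. 250.] [448.   9. 250.] [497.  31. 313.] [5. 5.]
key [472.  12. 200.] [502.  20. 200.] [478.   9. 167.] [3. 3.]
lid ends top [array([575.,  14., 200.]), array([436., -44., 200.])]
hinge [517. -63. 144.] [539. -45. 144.]
```

servo_tool(deltas=[[[0,0,-0.05],[0,0,-8.65]],[[0,0,-0.05],[0,0,-8.65]],[[0,0,-0.05],[0,0,-8.65]],[[-0.0214,-0.0465,0],[0,0,0]],[[-0.0214,-0.0465,0],[0,0,0]],[[-0.0214,-0.0465,0],[0,0,0]],[[-0.0214,-0.0465,0],[0,0,0]],[[-0.0214,-0.0465,0],[0,0,0]],[[-0.0214,-0.0465,0],[0,0,0]],[[-0.0214,-0.0465,0],[0,0,0]],[[-0.0214,-0.0465,0],[0,0,0]]], fingers=1)

```text
time: 1.48
tool_pos: [401.1, 98.6, 345.3]
tcp_rot: [3.141, -0.0, -3.141]
contact_force: [0.7, 0.2, 1.2]
grip_width: 91.6
finger_force: 0.0
```

servo_tool(deltas=[[[-0.0119,-0.0455,0],[0,0,0]],[[-0.0119,-0.0455,0],[0,0,0]],[[-0.0119,-0.0455,0],[0,0,0]],[[-0.0119,-0.0455,0],[0,0,0]],[[-0.0119,-0.0455,0],[0,0,0]],[[-0.0119,-0.0455,0],[0,0,0]],[[-0.0119,-0.0455,0],[0,0,0]],[[-0.0119,-0.0455,0],[0,0,0]],[[-0.0119,-0.0455,0],[0,0,0]],[[-0.0119,-0.0455,0],[0,0,0]],[[0,0,0],[0,0,0]],[[0,0,0],[0,0,0]]])

```text
time: 2.98
tool_pos: [519.8, -354.3, 344.9]
tcp_rot: [3.14, -0.001, -3.142]
contact_force: [-0.4, 0.2, -0.4]
grip_width: 91.6
finger_force: 0.0
```

```bash
python3 - <<'E'
from h import *
w=cam("wrist");im=bot.capture("wrist");cv2.imwrite("pics/w1.png",im[:,:,::-1])
print(w, proj(w,[519,-355,126]),proj(w,[545,-126,142]),bot.get_obs()["joint_positions"].round(3))
E
```

```text
(array([[322.80105019,   0.        , 254.99130308],
       [  0.        , 322.80105019, 191.67958591],
       [  0.        ,   0.        ,   1.        ]]), array([ 438.77151423, -354.3968836 ,  535.50314806]), array([[ 4.37494304e-04,  9.54445478e-01,  2.98385050e-01],
       [ 9.99998106e-01, -9.83436369e-04,  1.67951752e-03],
       [ 1.89645062e-03,  2.98383750e-01, -9.54444101e-01]])) [253.94487346 156.18054857] [435.2915565  178.81191328] [-0.72   0.501  0.875  0.     1.766 -2.291]
```

View pics/w1.png

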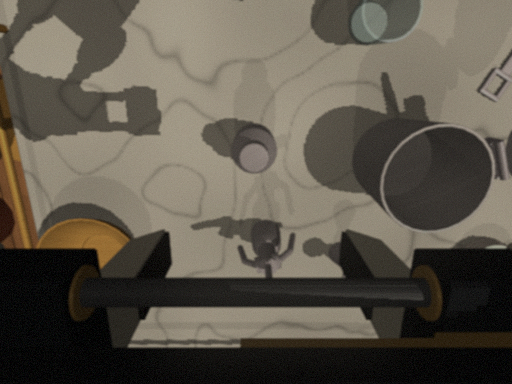

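The wrist view shows the loose shaker's cap at (254,156), which is where I predicted it, and the empty bucket's rim centred near (437,177), at about (543,-124). Descending to grip the cap.

servo_tool(deltas=[[[0,0,0.05],[0,0,0]],[[0,0,0.05],[0,0,0]],[[0,0,0.05],[0,0,0]],[[0,0,0.04],[0,0,0]],[[0,0,0.03],[0,0,0]],[[0,0,0.026],[0,0,0]],[[0,0,0],[0,0,0]]])

```text
time: 3.9
tool_pos: [519.2, -352.8, 98.5]
tcp_rot: [3.139, -0.003, -3.14]
contact_force: [0.4, 0.8, 0.4]
grip_width: 92.0
finger_force: 0.0
```

servo_tool(deltas=[[[0,0,0],[0,0,0]],[[0,0,0],[0,0,0]],[[0,0,0],[0,0,0]],[[0,0,0],[0,0,0]],[[0,0,0],[0,0,0]],[[0,0,0],[0,0,0]],[[0,0,0],[0,0,0]],[[0,0,0],[0,0,0]]], fingers=0)

```text
time: 4.9
tool_pos: [520.0, -354.8, 99.4]
tcp_rot: [3.141, -0.0, -3.141]
contact_force: [-0.1, 0.3, -0.2]
grip_width: 16.3
finger_force: 0.0
```

```bash
python3 - <<'E'
from h import *
w=bot.capture("wrist");s=bot.capture("scene");t=bot.capture("top")
q=lambda i:cv2.resize(i[:,:,::-1],(400,300),interpolation=3)
c=s[90:210,130:290,::-1];d=t[150:255,300:440,::-1]
cv2.imwrite("pics/c2.png",np.vstack([np.hstack([q(w),q(s)]),np.hstack([cv2.resize(c,(400,300),interpolation=2),cv2.resize(d,(400,300),interpolation=2)])]))
o=bot.get_obs();print(o["grip_width"],o["finger_force"])
E
```

```text
4.503536533989846 0.0
```

View pics/c2.png

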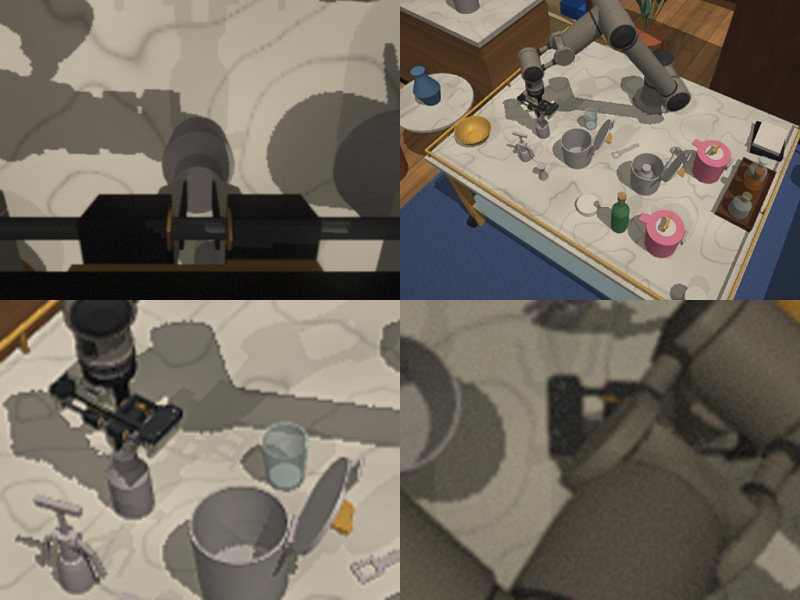

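servo_tool(deltas=[[[0,0,0],[0,0,0]],[[0,0,0],[0,0,0]]])

```text
time: 5.3
tool_pos: [520.0, -354.8, 99.5]
tcp_rot: [3.142, 0.0, -3.141]
contact_force: [0.4, 0.4, 0.4]
grip_width: 0.5
finger_force: 0.0
```

```bash
python3 - <<'E'
from h import *
w=cam("wrist");k=400/512
for p in ([520,-355,126],[520,-355,98],[520,-355,75],[520,-355,0],[520,-336,118],[520,-374,118],[520,-345,99],[520,-365,99]):print(p,(proj(w,p)*k).round())
o=bot.get_obs();print(o["grip_width"],o["finger_force"])
im=bot.capture("wrist");c=im[130:384,170:350,::-1]
cv2.imwrite("pics/c3.png",cv2.resize(c,None,fx=2.3,fy=2.3,interpolation=2))
E
```

```text
[520, -355, 126] [199. 189.]
[520, -355, 98] [199. 174.]
[520, -355, 75] [199. 164.]
[520, -355, 0] [199. 142.]
[520, -336, 118] [224. 185.]
[520, -374, 118] [173. 185.]
[520, -345, 99] [211. 175.]
[520, -365, 99] [186. 175.]
0.5272843877937584 0.0
```

View pics/c3.png

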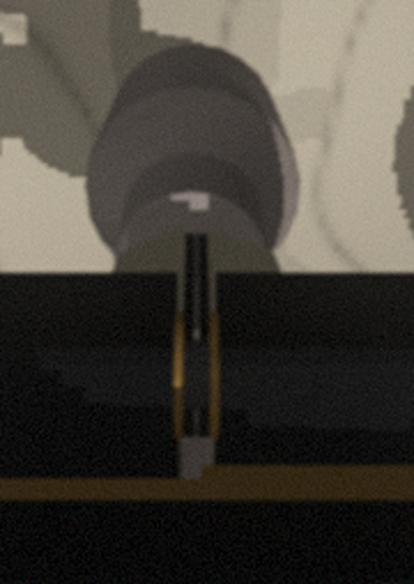

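The close crop shows the shut fingers ending at the top of the cap, and nothing was gripped. In the earlier wrist view the fingertips also appear about 30 mm nearer the camera than the reported TCP. I'll open, go lower with force checks, and try again.

servo_tool(deltas=[[[0,0,0],[0,0,0]],[[0,0,0],[0,0,0]],[[0,0,0],[0,0,0]],[[0,0,0],[0,0,0]],[[0,0,0],[0,0,0]],[[0,0,0],[0,0,0]],[[0,0,0],[0,0,0]],[[0,0,0],[0,0,0]],[[0,0,0],[0,0,0]],[[0,0,0.007],[0,0,0]],[[0,0,0.007],[0,0,0]],[[0,0,0.007],[0,0,0]],[[0,0,0.004],[0,0,0]],[[0,0,0],[0,0,0]]], fingers=1)

```text
time: 7.1
tool_pos: [519.8, -354.7, 74.0]
tcp_rot: [3.141, -0.001, -3.141]
contact_force: [-0.4, -0.8, 0.4]
grip_width: 91.7
finger_force: 0.0
```

servo_tool(deltas=[[[0,0,0],[0,0,0]],[[0,0,0],[0,0,0]],[[0,0,0],[0,0,0]],[[0,0,0],[0,0,0]],[[0,0,0],[0,0,0]],[[0,0,0],[0,0,0]],[[0,0,0],[0,0,0]]], fingers=0)

```text
time: 7.98
tool_pos: [520.0, -354.9, 74.5]
tcp_rot: [-3.142, 0.0, -3.141]
contact_force: [-0.0, -0.7, 0.6]
grip_width: 37.6
finger_force: 30.0
```

Gripped at 37.6 mm with 30 N. The shaker's underside is at z=0 with the reported TCP at 74.5. Lifting, carrying it over the bucket, then turning along the hinge axis.

servo_tool(deltas=[[[0,0,-0.02],[0,0,0]],[[0,0,-0.038],[0,0,0]],[[0,0,-0.038],[0,0,0]],[[0,0,-0.038],[0,0,0]],[[0,0,-0.038],[0,0,0]],[[-0.0033,0.033,0],[0,0,0]],[[-0.0033,0.033,0],[0,0,0]],[[-0.0033,0.033,0],[0,0,0]],[[-0.0033,0.033,0],[0,0,0]],[[-0.0033,0.033,0],[0,0,0]],[[-0.0033,0.033,0],[0,0,0]],[[-0.0033,0.033,0],[0,0,0]],[[0,0,0],[0,0,9.63]],[[0,0,0],[0,0,9.63]],[[0,0,0],[0,0,9.63]],[[0,0,0],[0,0,9.63]],[[0,0,0],[0,0,9.63]],[[0,0,0],[0,0,9.63]],[[0,0,0],[0,0,9.63]],[[0,0,0],[0,0,0]]])

```text
time: 10.48
tool_pos: [542.8, -123.7, 246.2]
tcp_rot: [-3.141, -0.001, 1.967]
contact_force: [-0.8, -0.4, -2.4]
grip_width: 37.2
finger_force: 30.0
```

```bash
python3 - <<'E'
from h import *
o=bot.get_obs();print(o["tool_pos"].round(1),o["tcp_rot"].round(3),o["grip_width"],o["joint_positions"].round(2),o["contact_force"].round(1))
w=bot.capture("wrist");s=bot.capture("scene");cw=cam("wrist");cs=cam("scene")
print("rim pred wrist",proj(cw,[543,-124,142]),"scene rim",proj(cs,[543,-124,142]),"bottom scene",proj(cs,[543,-124,172]))
c=s[95:245,150:350,::-1]
cv2.imwrite("pics/c4.png",np.hstack([cv2.resize(w[:,:,::-1],(400,300)),cv2.resize(c,(400,300),interpolation=2)]))
E
```

```text
[ 542.8 -123.7  246.2] [-3.141e+00 -1.000e-03  1.967e+00] 37.20135130346828 [-0.36  0.37  1.34  0.    1.43 -0.76] [-0.8 -0.4 -2.4]
rim pred wrist [254.89016525 181.06006594] scene rim [226.8162357  177.48741027] bottom scene [226.42162525 172.17066075]
```

View pics/c4.png

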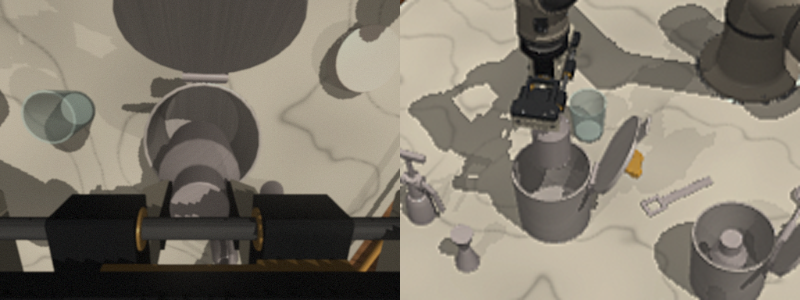

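The shaker hangs upright over the rim: wrist rim centre is about (202,138) against (199,141) predicted, and the hinge is straight above, so the yaw is right. Lowering it.

servo_tool(deltas=[[[0,0.003,0.03],[0,0,0]],[[0,0,0.03],[0,0,0]],[[0,0,0.03],[0,0,0]],[[0,0,0.03],[0,0,0]],[[0,0,0.025],[0,0,0]],[[0,0,0.012],[0,0,0]],[[0,0,0.004],[0,0,0]],[[0,0,0.002],[0,0,0]],[[0,0,0.001],[0,0,0]],[[0,0,0],[0,0,0]],[[0,0,0],[0,0,0]]])

```text
time: 11.95
tool_pos: [546.0, -122.7, 82.9]
tcp_rot: [3.141, 0.0, 1.965]
contact_force: [0.4, -0.7, -1.5]
grip_width: 37.3
finger_force: 30.0
```

servo_tool(deltas=[[[0,0,0.001],[0,0,0]],[[0,0,0.001],[0,0,0]],[[0,0,0],[0,0,0]],[[0,0,0],[0,0,0]]])

```text
time: 12.45
tool_pos: [545.8, -122.7, 80.5]
tcp_rot: [3.142, -0.0, 1.965]
contact_force: [-0.2, -0.3, -1.8]
grip_width: 37.2
finger_force: 30.0
```

servo_tool(deltas=[[[0,0,0.001],[0,0,0]],[[0,0,0.0005],[0,0,0]],[[0,0,0],[0,0,0]],[[0,0,0],[0,0,0]]])

```text
time: 12.95
tool_pos: [546.1, -123.0, 80.4]
tcp_rot: [3.141, 0.001, 1.965]
contact_force: [-2.3, -0.4, 8.6]
grip_width: 37.3
finger_force: 30.0
```

servo_tool(deltas=[[[0,0,0],[0,0,0]],[[0,0,0],[0,0,0]],[[0,0,0],[0,0,0]],[[0,0,0],[0,0,0]]], fingers=0.65)

```text
time: 13.45
tool_pos: [545.8, -122.6, 78.9]
tcp_rot: [-3.142, -0.0, 1.965]
contact_force: [-0.6, 0.3, -1.1]
grip_width: 59.7
finger_force: 0.0
```

servo_tool(deltas=[[[0,0,-0.01],[0,0,0]],[[0,0,-0.03],[0,0,0]],[[0,0,-0.04],[0,0,0]],[[0,0,-0.04],[0,0,0]],[[0,0,-0.04],[0,0,0]],[[0,0,-0.045],[0,0,0]],[[0,0,-0.045],[0,0,0]],[[0,0,0],[0,0,0]]])

```text
time: 14.45
tool_pos: [547.0, -123.1, 333.7]
tcp_rot: [3.135, 0.006, 1.965]
contact_force: [-0.9, 0.2, -1.0]
grip_width: 59.5
finger_force: 0.0
```

```bash
python3 - <<'E'
from h import *
o=bot.get_obs();print(o["tool_pos"].round(1),o["grip_width"])
w=bot.capture("wrist");s=bot.capture("scene");cw=cam("wrist");cs=cam("scene");ct=cam("top")
k=400/512
for p in ([546,-123,132],[546,-123,6],[545,-124,142]):print(p,(proj(cw,p)*k).round(),((proj(cs,p)-[190,100])*4).round())
n=np.array([-.384,.923]);H=np.array([515,-53])
for th in(1.8,1.95,2.1,2.25):
    p=np.r_[H-183*np.cos(th)*n,144+183*np.sin(th)];print(th,p.round(),(proj(cw,p)*k).round(),((proj(cs,p)-[190,100])*4).round())
c=s[100:175+25,190:290,::-1]
cv2.imwrite("pics/c5.png",np.hstack([cv2.resize(w[:,:,::-1],(400,300)),cv2.resize(c,(400,400),interpolation=2)[:300]]))
E
```

```text
[ 547.  -123.1  333.7] 59.50653296770089
[546, -123, 132] [199. 126.] [147. 320.]
[546, -123, 6] [199. 113.] [153. 402.]
[545, -124, 142] [198. 127.] [146. 311.]
1.8 [499. -15. 322.] [197.  17.] [280. 193.]
1.95 [489.  10. 314.] [197. -22.] [312. 205.]
2.1 [480.  32. 302.] [197. -56.] [341. 219.]
2.25 [471.  53. 286.] [197. -82.] [368. 235.]
```

View pics/c5.png

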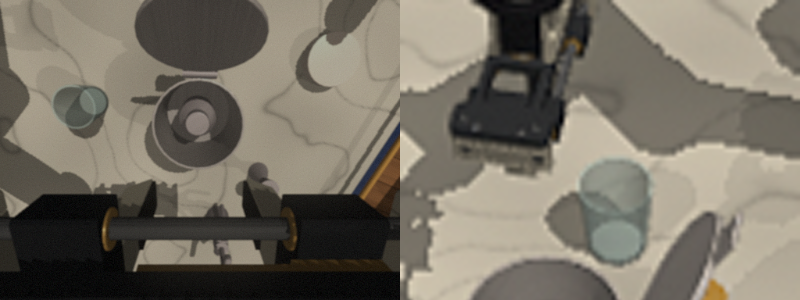

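The shaker stands upright and centred: its cap is at (197,124) inside a rim centred at (198,122). The lid tab end is at about (338,218) in the scene crop, so the lid is at about 2.1 rad. I'll go behind the lid with the fingers shut.

servo_tool(deltas=[[[0.036,0,0],[0,0,0]],[[0.036,0,0],[0,0,0]],[[0.036,0,0],[0,0,0]],[[0.036,0,0],[0,0,0]],[[0.036,0,0],[0,0,0]],[[0.036,0,0],[0,0,0]],[[0,0,0.03],[0,0,0]],[[0,0,0.03],[0,0,0]],[[0,0,0.023],[0,0,0]],[[0,0,0],[0,0,0]]], fingers=0)

```text
time: 15.8
tool_pos: [461.0, 76.7, 243.6]
tcp_rot: [-3.136, -0.002, 1.965]
contact_force: [0.6, -0.4, -0.2]
grip_width: -0.0
finger_force: 0.0
```

servo_tool(deltas=[[[-0.013,0,-0.0015],[0,0,0]],[[-0.013,0,-0.0015],[0,0,0]],[[-0.013,0,-0.0015],[0,0,0]],[[-0.013,0,-0.0015],[0,0,0]],[[-0.013,0,-0.0015],[0,0,0]],[[0,0,0],[0,0,0]]])

```text
time: 16.55
tool_pos: [488.3, 15.5, 253.5]
tcp_rot: [3.142, 0.001, 1.964]
contact_force: [0.3, 0.1, 0.6]
grip_width: 0.8
finger_force: 0.0
```

servo_tool(deltas=[[[-0.01,0,-0.001],[0,0,0]],[[-0.01,0,-0.001],[0,0,0]],[[-0.01,0,-0.001],[0,0,0]],[[-0.01,0,-0.001],[0,0,0]],[[-0.01,0,-0.001],[0,0,0]],[[-0.01,0,-0.001],[0,0,0]]])

```text
time: 17.3
tool_pos: [510.9, -39.3, 259.3]
tcp_rot: [-3.141, -0.001, 1.965]
contact_force: [-1.0, 1.7, -0.9]
grip_width: 0.4
finger_force: 0.9
```

servo_tool(deltas=[[[-0.011,0,0],[0,0,0]],[[-0.011,0,0],[0,0,0]],[[-0.011,0,0],[0,0,0]],[[-0.011,0,0],[0,0,0]],[[-0.009,0,0.004],[0,0,0]],[[-0.009,0,0.004],[0,0,0]],[[-0.009,0,0.004],[0,0,0]],[[-0.009,0,0.004],[0,0,0]]])

```text
time: 18.3
tool_pos: [541.6, -113.0, 243.0]
tcp_rot: [-3.141, -0.0, 1.965]
contact_force: [-1.7, 1.5, -0.2]
grip_width: 0.1
finger_force: 0.6
```

servo_tool(deltas=[[[-0.008,0,0.006],[0,0,0]],[[-0.008,0,0.006],[0,0,0]],[[-0.008,0,0.006],[0,0,0]],[[-0.008,0,0.006],[0,0,0]],[[-0.006,0,0.008],[0,0,0]],[[-0.006,0,0.008],[0,0,0]],[[-0.006,0,0.008],[0,0,0]],[[-0.006,0,0.008],[0,0,0]]])

```text
time: 19.3
tool_pos: [563.1, -164.4, 186.8]
tcp_rot: [-3.141, -0.001, 1.965]
contact_force: [-0.7, 0.4, -0.2]
grip_width: 0.5
finger_force: 0.4
```

servo_tool(deltas=[[[-0.004,0,0.009],[0,0,0]],[[-0.004,0,0.009],[0,0,0]],[[-0.004,0,0.009],[0,0,0]],[[-0.004,0,0.009],[0,0,0]],[[-0.001,0,0.006],[0,0,0]],[[-0.001,0,0.006],[0,0,0]]])

```text
time: 20.05
tool_pos: [570.1, -181.0, 139.2]
tcp_rot: [3.141, 0.0, 1.965]
contact_force: [-0.5, -0.9, 1.1]
grip_width: 0.5
finger_force: 0.3
```

servo_tool(deltas=[[[0,0,0.005],[0,0,0]],[[0,0,0.004],[0,0,0]],[[0,0,0.002],[0,0,0]],[[0,0,0],[0,0,0]]])

```text
time: 20.55
tool_pos: [569.9, -180.7, 128.4]
tcp_rot: [-3.142, -0.0, 1.965]
contact_force: [-0.3, 0.3, 0.2]
grip_width: 0.4
finger_force: 0.0
```

servo_tool(deltas=[[[0,0,0.002],[0,0,0]],[[0,0,0.002],[0,0,0]],[[0,0,0.001],[0,0,0]],[[0,0,0],[0,0,0]]])

```text
time: 21.05
tool_pos: [569.9, -180.8, 123.4]
tcp_rot: [-3.142, -0.0, 1.965]
contact_force: [0.0, -0.8, -0.1]
grip_width: 0.7
finger_force: 0.0
```

servo_tool(deltas=[[[0,0,0.001],[0,0,0]],[[0,0,0.001],[0,0,0]],[[0,0,0],[0,0,0]]])

```text
time: 21.42
tool_pos: [570.0, -180.8, 121.4]
tcp_rot: [-3.142, -0.0, 1.965]
contact_force: [-0.3, -0.0, 0.3]
grip_width: 0.6
finger_force: 0.0
```

```bash
python3 - <<'E'
from h import *
w=bot.capture("wrist");s=bot.capture("scene");cw=cam("wrist");cs=cam("scene")
k=400/512
n=np.array([-.384,.923]);H=np.array([516,-52])
for th in(0,.1,.2,.4):
    for L in (165,183):
        p=np.r_[H-L*np.cos(th)*n+8*np.sin(th)*n,144+L*np.sin(th)+8*np.cos(th)];print(th,L,p.round(),(proj(cw,p)*k).round(),((proj(cs,p)-[170,115])*4).round())
p=[545,-124,178];print((proj(cw,p)*k).round(),((proj(cs,p)-[170,115])*4).round())
c=s[115:215,170:270,::-1]
cv2.imwrite("pics/c6.png",np.hstack([cv2.resize(w[:,:,::-1],(400,400)),cv2.resize(c,(400,400),interpolation=2)]))
E
```

```text
0 165 [ 579. -204.  152.] [199. 224.] [129. 231.]
0 183 [ 586. -221.  152.] [199. 244.] [109. 228.]
0.1 165 [ 579. -203.  168.] [199. 236.] [129. 220.]
0.1 183 [ 586. -219.  170.] [199. 260.] [109. 215.]
0.2 165 [ 577. -200.  185.] [198. 248.] [131. 208.]
0.2 183 [ 584. -216.  188.] [198. 276.] [111. 203.]
0.4 165 [ 573. -189.  216.] [198. 272.] [141. 187.]
0.4 183 [ 580. -205.  223.] [198. 312.] [121. 179.]
[197. 109.] [224. 226.]
```

View pics/c6.png

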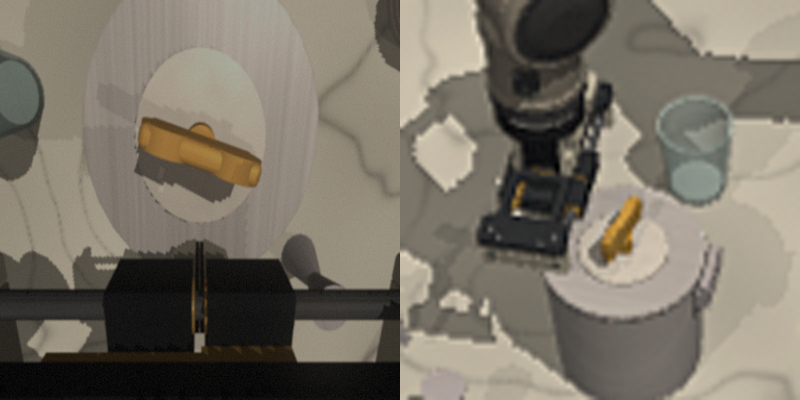

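The view shows the lid shut or nearly so, with the key at wrist (200,150) and scene (222,228), which matches the shut prediction (224,226). I'll press down for certainty until there is force.

servo_tool(deltas=[[[0,0,0.0015],[0,0,0]],[[0,0,0.0015],[0,0,0]],[[0,0,0],[0,0,0]]])

```text
time: 21.9
tool_pos: [570.2, -180.9, 120.8]
tcp_rot: [3.14, 0.001, 1.965]
contact_force: [-5.6, 2.2, 14.0]
grip_width: 0.1
finger_force: 7.0
```

servo_tool(deltas=[[[0,0,0.001],[0,0,0]],[[0,0,0.001],[0,0,0]],[[0,0,0],[0,0,0]]])

```text
time: 22.28
tool_pos: [570.3, -180.9, 120.6]
tcp_rot: [3.139, 0.003, 1.965]
contact_force: [-7.9, 2.9, 24.1]
grip_width: 0.7
finger_force: 12.2
```

Stalls at 24 N, so the lid is down. Raising a little and measuring the key.

servo_tool(deltas=[[[0,0,-0.02],[0,0,0]],[[0,0,-0.05],[0,0,0]],[[0,0,-0.05],[0,0,0]],[[0,0,0],[0,0,0]],[[0,0,0],[0,0,0]]], fingers=0.6)

```text
time: 22.9
tool_pos: [569.7, -180.7, 235.8]
tcp_rot: [-3.141, -0.001, 1.965]
contact_force: [-0.0, -0.6, -0.4]
grip_width: 46.0
finger_force: 0.0
```

```bash
cat > key.py <<'E'
from h import *
o=bot.get_obs();print(o["tool_pos"].round(1),np.degrees(o["tcp_rot"]).round(1),o["grip_width"].round(1),"q6",o["joint_positions"][[0,5]].round(2),o["contact_force"].round(1))
w=cam("wrist");im=bot.capture("wrist");hsv=cv2.cvtColor(im,cv2.COLOR_RGB2HSV)
m=((hsv[...,0]>12)&(hsv[...,0]<28)&(hsv[...,1]>130)&(hsv[...,2]>70)).astype(np.uint8)
m[225:]=0
N,l,st,ce=cv2.connectedComponentsWithStats(m);i=1+st[1:,4].argmax();print(st[i],ce[i])
ys,xs=np.where(l==i);P=np.array([onz(w,p,185)[:2] for p in zip(xs,ys)])
r=cv2.minAreaRect(P.astype(np.float32));print("mean",P.mean(0).round(1),"rect",r)
c=P-P.mean(0);v=np.linalg.svd(c,full_matrices=False)[2][0];print("wing angle deg",np.degrees(np.arctan2(v[1],v[0])).round(1))
E
python3 key.py
```

```text
Traceback (most recent call last):
  File "key.py", line 2, in <module>
    o=bot.get_obs();print(o["tool_pos"].round(1),np.degrees(o["tcp_rot"]).round(1),o["grip_width"].round(1),"q6",o["joint_positions"][[0,5]].round(2),o["contact_force"].round(1))
                                                                                   ^^^^^^^^^^^^^^^^^^^^^
AttributeError: 'float' object has no attribute 'round'
```

```bash
sed -i 's/o\["grip_width"\].round(1)/o["grip_width"]/' key.py; python3 key.py
```

```text
[ 569.7 -180.7  235.8] [-180.    -0.   112.6] 46.044501938981696 q6 [-0.44 -0.83] [-0.  -0.6 -0.4]
[ 216  104   81   34 1283] [255.61106781 120.24551832]
mean [ 546.9 -124.3] rect ((547.0895385742188, -123.08100128173828), (60.22768020629883, 15.638105392456055), 8.960525512695312)
wing angle deg 7.5
```

The key wing is at 8° and centred at (547,-124), with a measured size of 60×16 mm, as it should be. Aligning tool y across it (yaw 188°), descending and gripping.

servo_tool(deltas=[[[0.031,0,0],[0,0,0]],[[0.03,0.001,0],[0,0,0]],[[0,0,0],[0,0,-9.4]],[[0,0,0],[0,0,-9.4]],[[0,0,0],[0,0,-9.4]],[[0,0,0],[0,0,-9.4]],[[0,0,0],[0,0,-9.4]],[[0,0,0],[0,0,-9.4]],[[0,0,0],[0,0,-9.4]],[[0,0,0],[0,0,-9.6]],[[0,0,0.03],[0,0,0]],[[0,0,0.03],[0,0,0]],[[0,0,0.025],[0,0,0]],[[0,0,0.01],[0,0,0]],[[0,0,0.003],[0,0,0]],[[0,0,0],[0,0,0]],[[0,0,0],[0,0,0]]])

```text
time: 25.08
tool_pos: [548.0, -124.3, 139.4]
tcp_rot: [-3.141, 0.002, -3.002]
contact_force: [-0.1, -0.0, -0.3]
grip_width: 54.5
finger_force: 0.0
```

servo_tool(deltas=[[[0,0,0],[0,0,0]],[[0,0,0],[0,0,0]],[[0,0,0],[0,0,0]],[[0,0,0],[0,0,0]],[[0,0,0],[0,0,0]],[[0,0,0],[0,0,0]]], fingers=0)

```text
time: 25.82
tool_pos: [547.9, -124.7, 139.7]
tcp_rot: [-3.14, 0.002, -3.002]
contact_force: [-0.7, -0.3, 6.4]
grip_width: 9.8
finger_force: 50.6
```

Gripped at 9.8 mm, the wing's thickness. Winding clockwise.

servo_tool(deltas=[[[0,0,0],[0,0,8]],[[0,0,0],[0,0,8]],[[0,0,0],[0,0,8]],[[0,0,0],[0,0,8]],[[0,0,0],[0,0,8]],[[0,0,0],[0,0,8]],[[0,0,0],[0,0,0]]])

```text
time: 26.7
tool_pos: [547.8, -125.2, 139.7]
tcp_rot: [-3.141, 0.002, 2.442]
contact_force: [-1.5, -2.9, 6.1]
grip_width: 9.8
finger_force: 50.6
```

```bash
python3 -c "
from h import *
o=bot.get_obs();print(o['tool_pos'].round(1),np.degrees(o['tcp_rot']).round(1),o['joint_positions'].round(2),o['contact_force'].round(1),o['moment'].round(2),o['grip_width'])"
```

```text
[ 547.8 -125.2  139.7] [-1.800e+02  1.000e-01  1.399e+02] [-0.36  0.46  1.51 -0.    1.18 -1.23] [-1.5 -2.9  6.1] [-0.53  0.46 -0.01] 9.769755753289216
```

servo_tool(deltas=[[[0,0,0],[0,0,8]],[[0,0,0],[0,0,8]],[[0,0,0],[0,0,8]],[[0,0,0],[0,0,8]],[[0,0,0],[0,0,8]],[[0,0,0],[0,0,8]],[[0,0,0],[0,0,8]],[[0,0,0],[0,0,8]],[[0,0,0],[0,0,8]],[[0,0,0],[0,0,8]],[[0,0,0],[0,0,8]],[[0,0,0],[0,0,8]],[[0,0,0],[0,0,8]],[[0,0,0],[0,0,8]],[[0,0,0],[0,0,8]],[[0,0,0],[0,0,8]],[[0,0,0],[0,0,0]]])

```text
time: 28.82
tool_pos: [546.7, -124.9, 139.6]
tcp_rot: [3.141, 0.001, 0.208]
contact_force: [-5.9, -1.6, 9.6]
grip_width: 10.0
finger_force: 50.7
```

```bash
cat > st.py <<'E'
from h import *
o=bot.get_obs();print(o['tool_pos'].round(1),np.degrees(o['tcp_rot']).round(1),o['joint_positions'].round(2),o['contact_force'].round(1),o['moment'].round(2),o['grip_width'])
E
python3 st.py
```

```text
[ 546.7 -124.9  139.6] [1.799e+02 1.000e-01 1.190e+01] [-0.36  0.46  1.51 -0.    1.18  1.  ] [-5.9 -1.6  9.6] [-0.41  1.26 -0.03] 9.966648558841108
```

servo_tool(deltas=[[[0,0,0],[0,0,6]],[[0,0,0],[0,0,6]],[[0,0,0],[0,0,6]],[[0,0,0],[0,0,6]],[[0,0,0],[0,0,4]],[[0,0,0],[0,0,0]],[[0,0,0],[0,0,0]]])

```text
time: 29.7
tool_pos: [547.2, -124.8, 139.8]
tcp_rot: [3.14, -0.001, -0.277]
contact_force: [-4.7, -1.2, 8.5]
grip_width: 11.7
finger_force: 43.2
```

```bash
python3 st.py
```

```text
[ 547.2 -124.8  139.8] [179.9  -0.  -15.9] [-0.36  0.46  1.51 -0.    1.18  1.49] [-4.7 -1.2  8.5] [-0.26  0.91  0.88] 11.741215672981777
```

Moment about z is 0.9 N·m and the opening is growing, so the key is at its stop. Pushing slightly more, then releasing and measuring the wing angle.

servo_tool(deltas=[[[0,0,0],[0,0,3]],[[0,0,0],[0,0,2]],[[0,0,0],[0,0,0]],[[0,0,0],[0,0,0]]])

```text
time: 30.2
tool_pos: [547.6, -124.9, 139.8]
tcp_rot: [3.14, -0.002, -0.364]
contact_force: [-2.9, -1.1, 7.7]
grip_width: 13.2
finger_force: 44.9
```

servo_tool(deltas=[[[0,0,0],[0,0,0]],[[0,0,0],[0,0,0]],[[0,0,0],[0,0,0]],[[0,0,0],[0,0,0]],[[0,0,0],[0,0,0]],[[0,0,-0.03],[0,0,0]],[[0,0,-0.05],[0,0,0]],[[0,0,-0.04],[0,0,0]],[[0.03,0,0],[0,0,0]],[[0.03,0,0],[0,0,0]],[[0,0,0],[0,0,0]],[[0,0,0],[0,0,0]]], fingers=0.6)

```text
time: 31.7
tool_pos: [603.0, -145.4, 258.1]
tcp_rot: [-3.141, 0.001, -0.367]
contact_force: [-0.4, 0.1, -0.8]
grip_width: 54.8
finger_force: 0.0
```

```bash
sed -i 's/m\[225:\]=0/m[240:]=0/' key.py; python3 key.py; python3 - <<'E'
from h import *
w=cam("wrist");im=bot.capture("wrist");s=bot.capture("scene")[100:205,150:290]
print(proj(w,[547,-124,185]))
cv2.imwrite("pics/c7.png",np.hstack([cv2.resize(im[:,:,::-1],(400,300)),cv2.resize(s[:,:,::-1],(400,300),interpolation=2)]))
E
```

```text
[ 603.  -145.4  258.1] [-1.8e+02  1.0e-01 -2.1e+01] 54.81195430345461 q6 [-0.36  1.58] [-0.4  0.1 -0.8]
[243 221  15  19 195] [249.23589744 231.24102564]
mean [ 569.  -126.4] rect ((569.3789672851562, -126.30938720703125), (10.4956636428833, 18.57079315185547), 81.88605499267578)
wing angle deg 173.5
[255.56206928 252.61520716]
```

View pics/c7.png

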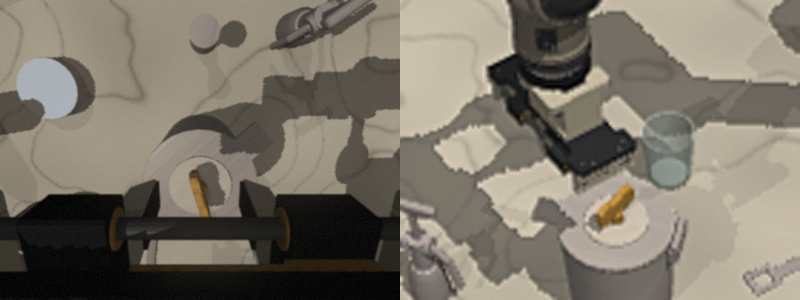

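The lid is shut with the key upright. The key is half hidden behind the gripper at wrist (198,190), so I'll move back along tool −x for a clean measurement.

servo_tool(deltas=[[[-0.03,0,0],[0,0,0]],[[-0.03,0,0],[0,0,0]],[[-0.03,0,0],[0,0,0]],[[-0.03,0,0],[0,0,0]],[[0,0,0],[0,0,0]],[[0,0,0],[0,0,0]]])

```text
time: 32.6
tool_pos: [491.9, -102.8, 259.0]
tcp_rot: [-3.141, -0.002, -0.367]
contact_force: [0.3, 0.8, 0.7]
grip_width: 55.4
finger_force: 0.0
```

```bash
python3 key.py
```

```text
[ 491.9 -102.8  259. ] [-1.8e+02 -1.0e-01 -2.1e+01] 55.40735680751306 q6 [-0.36  1.58] [0.3 0.8 0.7]
[241  80  29  76 930] [255.33333333 116.61935484]
mean [ 548.9 -124.7] rect ((547.185302734375, -124.63822174072266), (14.995506286621094, 60.007022857666016), 78.20344543457031)
wing angle deg 174.3
```

While the tool turned another 5°, the wing stayed at about −10° (198° of travel) against a hard stop, and the camera agrees (−6 to −12°). The gripper is clear of everything, so I'm handing in.

```bash
python3 -c "
from plant import bot
print(bot.close_job())"
```

```text
the job is handed in; nothing more can be done
None
```

I set the loose shaker down upright in the empty bucket, shut that bucket's lid and wound its key clockwise to its stop; the job is handed in at about 33 s, but no verdict came back.

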